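# Balance the centrifuge rotor

## Task

The rotor of the small bench centrifuge is loaded out of balance: there are two tall narrow-necked tubes, two with a broad flat cap and two short ones with a finger bar on the cap, and none faces its equal. Rearrange the tubes (the empty tube stand is free for parking one meanwhile) until each tube stands in the bucket directly across the rotor from its identical partner; all six must end upright, fully down in the buckets and let go. Do not tip any tube over.

Things in the scene. Friction and masses are not known exactly. Their poses are not given: they have to be found in the camera images.
- tube_tall_1: One of two identical white-bodied, black-capped tubes: tall slim-necked tube: body 30 mm across up to 83 mm, cone shoulder, narrow ribbed cap 21 mm across from 90 mm to the top at 107 mm. About 70 g. Origin: centre of the flat underside (chamfered, 24 mm flat); z up along the tube. Starts in a rotor bucket; the 30 mm body can be gripped from 35 mm up.
- tube_tall_2: One of two identical white-bodied, black-capped tubes: tall slim-necked tube: body 30 mm across up to 83 mm, cone shoulder, narrow ribbed cap 21 mm across from 90 mm to the top at 107 mm. About 70 g. Origin: centre of the flat underside (chamfered, 24 mm flat); z up along the tube. Starts in a rotor bucket; the 30 mm body can be gripped from 35 mm up.
- tube_flat_1: One of two identical white-bodied, black-capped tubes: tube with a broad flat cap: body 30 mm across up to 80 mm, disc cap 36 mm across from 80 mm to the top at 91 mm. About 70 g. Origin: centre of the flat underside (chamfered, 24 mm flat); z up along the tube. Starts in a rotor bucket; the 30 mm body can be gripped from 35 mm up.
- tube_flat_2: One of two identical white-bodied, black-capped tubes: tube with a broad flat cap: body 30 mm across up to 80 mm, disc cap 36 mm across from 80 mm to the top at 91 mm. About 70 g. Origin: centre of the flat underside (chamfered, 24 mm flat); z up along the tube. Starts in a rotor bucket; the 30 mm body can be gripped from 35 mm up.
- tube_winged_1: One of two identical white-bodied, black-capped tubes: short tube with a bar on its cap: body 30 mm across up to 72 mm, white cap 31 mm across to 80 mm, upright black finger bar 26 x 7 mm (along its own x) to the top at 91 mm. About 70 g. Origin: centre of the flat underside (chamfered, 24 mm flat); z up along the tube. Starts in a rotor bucket; the 30 mm body can be gripped from 35 mm up.
- tube_winged_2: One of two identical white-bodied, black-capped tubes: short tube with a bar on its cap: body 30 mm across up to 72 mm, white cap 31 mm across to 80 mm, upright black finger bar 26 x 7 mm (along its own x) to the top at 91 mm. About 70 g. Origin: centre of the flat underside (chamfered, 24 mm flat); z up along the tube. Starts in a rotor bucket; the 30 mm body can be gripped from 35 mm up.
- rotor: Centrifuge rotor, locked. Six upright buckets on a circle of radius 70 mm round its axis, at 0, 60 .. 300 degrees from its own x. Origin on the axis, level with the bucket floors; z up. Buckets 33 mm deep, 38 mm wide inside, flared to 44 at the mouth. Hub top at z = 38 mm; round housing 240 mm across ends at z = 34 mm; its open clear lid stands on the far side.
- stand: Empty grey tube stand, fixed block 72 x 140 x 34 mm (its x, y, z). Origin: centre of the underside. Two round wells, 39 mm wide, 26 mm deep, at y = -35 and +35 mm in its own frame; their floor is 8 mm above the origin. A place to park a tube.
Mind the look-alikes: they are no part of the job. Leave any green look-alike of the tube_winged_2 alone.

How it is judged:
At the end, for the whole second after the job is handed in: Both tubes of each of the three kinds stand in opposite buckets (140 mm apart, within 10 mm), every tube is 62 to 78 mm from the rotor axis, on its bucket floor within 4 mm, upright within 0.12 rad, and at rest (horizontal distance between tube_tall_1 and tube_tall_2 between 0.13 and 0.15 m and horizontal distance between tube_flat_1 and tube_flat_2 between 0.13 and 0.15 m and horizontal distance between tube_winged_1 and tube_winged_2 between 0.13 and 0.15 m and horizontal distance between tube_tall_1 and rotor between 0.062 and 0.078 m and z of tube_tall_1 in the frame of rotor between -0.004 and 0.004 m and angle between each of tube_tall_1, tube_tall_2, tube_flat_1, tube_flat_2, tube_winged_1, tube_winged_2's own z axis and vertical below 0.12 rad and linear speed of each of tube_tall_1, tube_tall_2, tube_flat_1, tube_flat_2, tube_winged_1, tube_winged_2 below 0.02 m/s and horizontal distance between tube_tall_2 and rotor between 0.062 and 0.078 m and z of tube_tall_2 in the frame of rotor between -0.004 and 0.004 m and horizontal distance between tube_flat_1 and rotor between 0.062 and 0.078 m and z of tube_flat_1 in the frame of rotor between -0.004 and 0.004 m and horizontal distance between tube_flat_2 and rotor between 0.062 and 0.078 m and z of tube_flat_2 in the frame of rotor between -0.004 and 0.004 m and horizontal distance between tube_winged_1 and rotor between 0.062 and 0.078 m and z of tube_winged_1 in the frame of rotor between -0.004 and 0.004 m and horizontal distance between tube_winged_2 and rotor between 0.062 and 0.078 m and z of tube_winged_2 in the frame of rotor between -0.004 and 0.004 m); the robot touches nothing.
It fails at once if a tube is tipped over (leans by more than 0.6 rad) (angle between any of tube_tall_1, tube_tall_2, tube_flat_1, tube_flat_2, tube_winged_1, tube_winged_2's own z axis and vertical above 0.6 rad).
It also fails if it takes over 96 s, if anything falls off the work surface, if the arm or the gripper's body presses on something with over 40 N, if the wrist force passes 120 N, or if a joint passes its speed limit or range.

## Robot

A 6-joint arm with a two-finger parallel gripper is mounted at the origin on a cart in front of the work surface, level with it; the furniture and walls round the work are solid. World frame = base frame: x ahead of the robot, y to its left, z up, the work surface at z = 0. Lengths are in m, angles in rad, forces in N, time in s.
With the tool pointing down it reaches from about 0.3 to 0.775 m from the base axis. Payload 14.6 kg.
Tool frame: the origin (TCP) lies on the mounting face of the last link; the fingertips stand 199 mm ahead of it and the grasp point (between the pads) lies 180 mm ahead of it; z points along the fingers, y is the line along which they close (so a half turn about z gives the same grasp; the last joint's range is limited). The gripper opens to 94 mm and grips with 3 to 60 N. Pads are 16 mm wide; open, the fingers measure 119 mm over their backs; the gripper's body (75 mm by 177 mm) begins 78 mm behind the grasp point.
Start: joints at [-1.287, 0.3, 1.521, -0, 1.321, -0.067], TCP at [0.189, -0.516, 0.405] pointing down, gripper open.
Joint ranges: [-3.03, 3.03], [-0.79, 2.21], [0.23, 2.52], [-1.04, 4.18], [0, 3.07], [-2.55, 2.55]. Speed limits (rad/s): [2.22, 2.22, 2.57, 3.14, 3.14, 3.14].

## Interface

Orientations are given as [roll, pitch, yaw] about the fixed x, y, z axes, in that order (R = Rz(yaw) Ry(pitch) Rx(roll)).
In Python, from station import telemetry, cams, workorder, finder gives the robot as it stands.
- The arm moves only by the tool jog_arm, never from a script. Its argument "rows" is a list of rows, each an object with "gripper": the finger opening in m, from 0 to 0.094; "slide": the shift along the tool's x, y, z in m, a list of three; "spin": the turn about the tool's z in rad. In form: [{"gripper": gripper, "slide": [tx, ty, tz], "spin": spin}, ...]. A call has 1 to 8 rows; each row is the pose to reach, as a shift and turn from the pose commanded when the call began, along the tool's axes at that moment; what a row does not reach only later rows make up. A row lasts 1/10 s, in which the tool goes at most 50 mm and 8.59 degrees, less where a joint would pass 70% of its speed; a pose out of reach is approached as far as the arm can. A call with a gripper value outside its range is refused whole. The fingers move at their own pace and stop on an object; "squeeze" is the grip in N (left out, the last holds). Time passes only in rows, so rows that repeat a pose let the fingers close. It gives the time, the measured TCP pose, the force, the opening and the grip force at its end, in the units of the state.
- telemetry.get_obs(): the state, without advancing time (a new reading comes with each control period).
- cams.camera(name): name is "scene" or "top" or "wrist"; returns (picture, depth): 400x640x3 uint8, red, green, blue; 400x640 float32, m along the optical axis (not along the pixel's ray), 0 where there is no reading.
- cams.camera_info(name): a dict with "camera_matrix" (3x3 intrinsics, pixels), "k1" (the pictures are not rectified: a ray, as slopes to the right and down, at radius r is drawn at 1 + k1 r^2 times it, then the intrinsics apply), "R" (3x3) and "t" (3): a world point X has camera coordinates R X + t; the wrist camera has in their place "tool_from_camera" (4x4, takes a point from camera to tool coordinates, whose origin is the TCP and whose axes are the flange's). Camera axes: x right, y down, z forward; pixel columns grow to the right and rows downward; lengths in m; the calibration is good to about 2 mm. A picture is of the moment at which its call begins: read the wrist's pose just before it. camera_info takes no time and is no camera call.
- workorder.hand_in(): hands the job in; it is judged then, once.
Trained networks look in the newest picture that a camera, given by its name, has taken for a name from the list of things; names that differ only in an ending like _2 or _b are one class to them, and where a whole thing is asked for, a point or a joint stands for the part that bears it (a point fixed in the world has none). Each returns a list of dicts, best first, with "confidence" (0 to 1); they miss things now and then, are a little off and sometimes report something else, mostly with a low value. They report only what shows in the picture. A call takes as long as a camera call. They do not tell look-alikes from the thing itself.
- finder.find_in(target, camera): "point" ([x, y, z] in m, in world coordinates, good to about 4 mm: the middle of the surface that is visible of it).
- finder.masks_of(target, camera): "region" (400x640 bool, what is visible of it).
The state is a dict: "time_s": time; "qpos": joint angles; "joint_vel": joint speeds; "tau": joint torques, N m; "ee_pos": TCP position; "eef_rot": TCP orientation; "force": force on the tool from outside, world axes, zero at the start; "moment": the same for the moment, N m; "grip_width": finger opening in m; "grip_force": force on a finger pad.
Only numpy, scipy, OpenCV 4.12 (cv2) and the standard library are available. Lean on these libraries where they do the work, as an engineer would, in place of code of your own. Each camera call takes 0.05 s, during which the arm holds its last target. There are 200 camera calls.

## Working session

There is one attempt and no reset: what is moved stays moved. The work goes in short steps, Python scripts to look and compute and a tool call to move; the robot and the scene stay as the last step left them, time stands still between calls to the robot, and variables do not carry over. Pictures are saved under pics/ and viewed, at most 14 in all, crops included, and the job is handed in when it is done.

Besides the shell and the picture viewer there is one more tool, called after "Emit:" as name([rows], argument=value, ...), one row to a line, values as JSON. jog_arm: Moves the arm, as the interface text tells. Its arguments: {"type":"object","properties":{"rows":{"type":"array","items":{"type":"object","properties":{"gripper":{"type":"number"},"slide":{"type":"array","items":{"type":"number"}},"spin":{"type":"number"}}}},"squeeze":{"type":"number"}},"required":["rows"]}

```bash
mkdir -p pics; cat > h.py <<'E'
import numpy as np, cv2
from station import telemetry, cams, workorder, finder
E
python3 - <<'E'
from h import *
s=telemetry.get_obs();print(s['time_s'],s['ee_pos'],s['eef_rot'],s['qpos'])
for n in('top','scene'):
    p,d=cams.camera(n);cv2.imwrite(f'pics/{n}1.png',p[:,:,::-1])
    i=cams.camera_info(n);print(n,i)
    for t in('tube_tall_1','tube_flat_1','tube_winged_1','rotor','stand'):
        print(t,[(np.round(r['point'],3).tolist(),round(r['confidence'],2)) for r in finder.find_in(t,n)])
E
```

```text
0.0 [ 0.18898787 -0.51648178  0.40409056] [-3.14046559e+00 -7.65004663e-05  3.50763180e-01] [-1.28661340e+00  3.00474664e-01  1.52156616e+00  1.38940415e-06
  1.32068149e+00 -6.65806439e-02]
top {'camera_matrix': array([[442.08995191,   0.        , 317.7987759 ],
       [  0.        , 442.08995191, 206.39397963],
       [  0.        ,   0.        ,   1.        ]]), 'k1': -0.11157028089528316, 'R': array([[-0.0277256 , -0.99961261, -0.00243412],
       [-0.97651902,  0.02760533, -0.21365522],
       [ 0.21363965, -0.00354675, -0.9769061 ]]), 't': array([-0.09793105,  0.51602376,  0.90374368])}
tube_tall_1 [([0.548, -0.373, 0.148], 0.76), ([0.558, -0.3, 0.151], 0.61)]
tube_flat_1 [([0.426, -0.345, 0.154], 0.79), ([0.515, -0.256, 0.159], 0.78)]
tube_winged_1 [([0.475, -0.39, 0.141], 0.9), ([0.484, -0.111, 0.08], 0.74), ([0.445, -0.28, 0.143], 0.56)]
rotor [([0.498, -0.325, 0.087], 0.78), ([0.478, -0.39, 0.143], 0.42)]
stand [([0.502, 0.134, 0.033], 0.95)]
scene {'camera_matrix': array([[467.66924779,   0.        , 317.78639685],
       [  0.        , 467.66924779, 194.37179877],
       [  0.        ,   0.        ,   1.        ]]), 'k1': -0.07324178292446573, 'R': array([[-0.91945731, -0.39264709, -0.02065249],
       [-0.22988017,  0.57943568, -0.78192672],
       [ 0.31898804, -0.71420064, -0.62302815]]), 't': array([0.42993772, 0.24727078, 0.90452958])}
tube_tall_1 [([0.563, -0.297, 0.136], 0.75), ([0.544, -0.366, 0.137], 0.64)]
tube_flat_1 [([0.43, -0.339, 0.134], 0.88)]
tube_winged_1 [([0.444, -0.274, 0.126], 0.82), ([0.484, -0.102, 0.053], 0.75), ([0.48, -0.389, 0.13], 0.55)]
rotor [([0.497, -0.309, 0.087], 0.7)]
stand [([0.502, 0.151, 0.035], 0.93)]
```

View pics/top1.png

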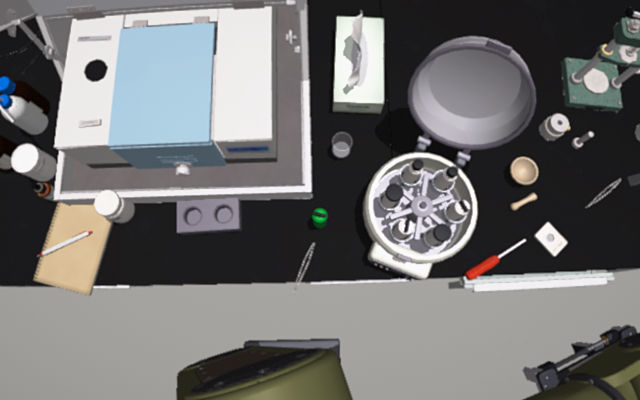

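View pics/scene1.png

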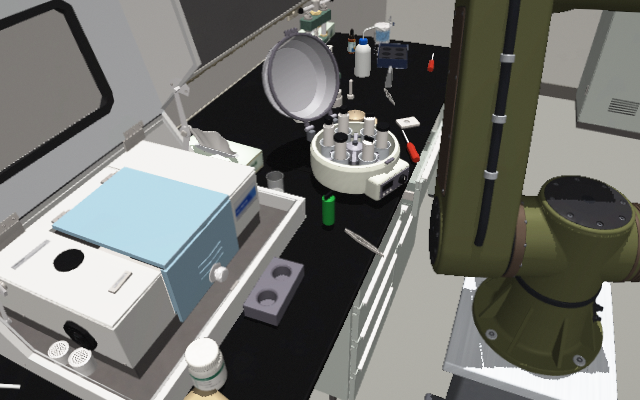

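The top view shows the rotor at about (422,206), with its tubes at (412,172), (450,180), (457,210), (437,236), (404,232) and (393,196). The lid is at about (470,95), the stand wells at (193,216) and (224,214), and the green look-alike at (319,216). The scene view agrees. Next I'll measure the positions precisely.

```bash
cat >> h.py <<'E'
def cloud(n,d):
    i=cams.camera_info(n);K=i['camera_matrix'];h,w=d.shape
    u,v=np.meshgrid(np.arange(w),np.arange(h))
    pts=np.stack([u,v],-1).reshape(-1,1,2).astype(np.float64)
    r=cv2.undistortPoints(pts,K,np.array([i['k1'],0,0,0.]),None).reshape(h,w,2) if 0 else None
    xd=(u-K[0,2])/K[0,0];yd=(v-K[1,2])/K[1,1];x,y=xd.copy(),yd.copy()
    for _ in range(15):
        f=1+i['k1']*(x*x+y*y);x,y=xd/f,yd/f
    C=np.stack([x*d,y*d,d],-1)
    if 'R' in i: return (C-i['t'])@i['R']
    from scipy.spatial.transform import Rotation as Ro
    s=telemetry.get_obs();T=i['tool_from_camera']
    return (C@T[:3,:3].T+T[:3,3])@Ro.from_euler('xyz',s['eef_rot']).as_matrix().T+s['ee_pos']
E
python3 - <<'E'
from h import *
from scipy.optimize import least_squares
for n in('top','scene'):
    p,d=cams.camera(n);P=cloud(n,d);ok=d>0;pts=[]
    print(n)
    for t in('tube_tall_1','tube_flat_1','tube_winged_1'):
        for r in finder.masks_of(t,n):
            q=P[r['region']&ok]
            if len(q)<10: continue
            zt=np.percentile(q[:,2],97);c=q[q[:,2]>zt-.006]
            print(t,round(r['confidence'],2),len(q),'ztop',zt.round(4),'mid',((c.min(0)+c.max(0))/2)[:2].round(4),'mean',c[:,:2].mean(0).round(4),'ext',np.ptp(c[:,:2],axis=0).round(3))
    for r in finder.masks_of('stand',n)[:1]:
        q=P[r['region']&ok]; t=q[q[:,2]>.028]
        print('stand',cv2.minAreaRect(t[:,:2].astype(np.float32)),np.median(t[:,2]))
    # lid
    q=P[ok]; s=q[(q[:,0]>.5)&(q[:,0]<.9)&(q[:,1]>-.62)&(q[:,1]<-.15)&(q[:,2]>.12)]
    for z in np.arange(.12,.4,.03):
        k=s[(s[:,2]>z)&(s[:,2]<z+.03)&(s[:,0]>.6)]
        if len(k)>5: print('lid',z.round(2),len(k),k.min(0).round(3),k.max(0).round(3))
    q=q[(np.hypot(q[:,0]-.5,q[:,1]+.325)<.14)]
    # rim of housing, hub
    k=q[np.hypot(q[:,0]-.5,q[:,1]+.325)<.02];print('hub z',np.median(k[:,2]))
    k=q[np.hypot(q[:,0]-.5,q[:,1]+.325)>.108];print('rim z hist',np.histogram(k[:,2],np.arange(0,.2,.01))[0])
E
```

```text
top
tube_tall_1 0.82 354 ztop 0.1749 mid [ 0.5672 -0.31  ] mean [ 0.5665 -0.3095] ext [0.021 0.02 ]
tube_tall_1 0.8 389 ztop 0.175 mid [ 0.5527 -0.3777] mean [ 0.552  -0.3779] ext [0.022 0.022]
tube_tall_1 0.37 373 ztop 0.1594 mid [ 0.5156 -0.2623] mean [ 0.5156 -0.2617] ext [0.033 0.036]
tube_flat_1 0.6 355 ztop 0.1594 mid [ 0.5148 -0.2623] mean [ 0.5145 -0.2617] ext [0.031 0.035]
tube_flat_1 0.56 436 ztop 0.1591 mid [ 0.4329 -0.35  ] mean [ 0.4328 -0.3499] ext [0.033 0.035]
tube_winged_1 0.67 303 ztop 0.1572 mid [ 0.4491 -0.2832] mean [ 0.4491 -0.2829] ext [0.025 0.01 ]
tube_winged_1 0.58 326 ztop 0.1577 mid [ 0.4842 -0.3988] mean [ 0.4835 -0.3981] ext [0.023 0.015]
tube_winged_1 0.54 226 ztop 0.0918 mid [ 0.4893 -0.1142] mean [ 0.4891 -0.1145] ext [0.01  0.025]
stand ((0.5064435601234436, 0.13380837440490723), (0.07341767847537994, 0.1413370668888092), 2.350896120071411) 0.03327882153219714
lid 0.12 2665 [ 0.605 -0.494  0.12 ] [ 0.899 -0.197  0.15 ]
lid 0.15 2091 [ 0.605 -0.514  0.15 ] [ 0.758 -0.299  0.18 ]
lid 0.18 1943 [ 0.608 -0.524  0.18 ] [ 0.771 -0.294  0.21 ]
lid 0.21 1600
[... 1097 characters left out ...]
06048584, 0.135409876704216), (0.07660742849111557, 0.14206422865390778), 2.4272289276123047) 0.03423811021588439
lid 0.12 933 [ 0.605 -0.497  0.12 ] [ 0.9   -0.198  0.15 ]
lid 0.15 889 [ 0.605 -0.515  0.15 ] [ 0.752 -0.299  0.18 ]
lid 0.18 895 [ 0.608 -0.526  0.18 ] [ 0.763 -0.291  0.21 ]
lid 0.21 853 [ 0.617 -0.528  0.21 ] [ 0.772 -0.29   0.24 ]
lid 0.24 741 [ 0.63  -0.524  0.24 ] [ 0.772 -0.3    0.27 ]
lid 0.27 533 [ 0.645 -0.514  0.27 ] [ 0.772 -0.313  0.3  ]
lid 0.3 277 [ 0.667 -0.497  0.3  ] [ 0.762 -0.338  0.33 ]
lid 0.33 120 [ 0.694 -0.461  0.33 ] [ 0.734 -0.392  0.348]
hub z 0.09294672650986821
rim z hist [493  32 161 202 238 238 332 595 409 526 247  26   3   0   0   0   0   0
   0]
```

```bash
python3 - <<'E'
from h import *
Q=[]
for n in('top','scene'):
    p,d=cams.camera(n);P=cloud(n,d)
    if n=='top':
        print('well px pts',P[214,224],P[216,193])
        q=P[(d>0)];m=(abs(q[:,0]-.507)<.03)&(abs(q[:,1]-.099)<.03)&(q[:,2]<.027)&(q[:,2]>.0)
        w=q[m];print('well',w.mean(0),w.min(0),w.max(0))
    Q.append(P[d>0])
q=np.vstack(Q)
for nm,c,zb in(('s0',(.567,-.309),.2),('s1',(.515,-.261),.2),('s2',(.4485,-.282),.2),('well',(.508,.099),.14)):
    r=q-np.array([*c,0]);r=r[(r[:,2]>zb)&(r[:,2]<.45)&(np.hypot(r[:,0],r[:,1])<.25)]
    out=[]
    for a in range(0,180,15):
        t=np.radians(a);v=np.array([np.cos(t),np.sin(t)]);pl=abs(r[:,:2]@v)-.0885;pw=abs(r[:,:2]@np.array([-v[1],v[0]]))-.0375
        m=np.maximum(pl,pw);out.append((a,round(1000*np.min(m,initial=.2))))
    print(nm,out)
E
```

```text
well px pts [0.51173948 0.10216859 0.00817244] [0.50932405 0.17442819 0.00668008]
well [0.51209693 0.10345366 0.00971894] [0.49293717 0.08565655 0.00358987] [0.52832825 0.1195806  0.02673542]
s0 [(0, 47), (15, 44), (30, 32), (45, 49), (60, 74), (75, 80), (90, 78), (105, 69), (120, 59), (135, 54), (150, 37), (165, 40)]
s1 [(0, 99), (15, 82), (30, 86), (45, 120), (60, 143), (75, 154), (90, 150), (105, 126), (120, 102), (135, 71), (150, 92), (165, 103)]
s2 [(0, 200), (15, 200), (30, 200), (45, 200), (60, 200), (75, 200), (90, 200), (105, 200), (120, 200), (135, 200), (150, 200), (165, 200)]
well [(0, 12), (15, 8), (30, 5), (45, 9), (60, 19), (75, 35), (90, 63), (105, 43), (120, 26), (135, 16), (150, 7), (165, 5)]
```

Emit:
jog_arm([
  {"gripper": 0.046, "slide": [0.394, -0.128, -0.026], "spin": 0.351},
  {"gripper": 0.046, "slide": [0.394, -0.128, -0.026], "spin": 0.351},
  {"gripper": 0.046, "slide": [0.394, -0.128, -0.026], "spin": 0.351},
  {"gripper": 0.046, "slide": [0.394, -0.128, -0.026], "spin": 0.351},
  {"gripper": 0.046, "slide": [0.394, -0.128, -0.026], "spin": 0.351},
  {"gripper": 0.046, "slide": [0.394, -0.128, -0.026], "spin": 0.351},
  {"gripper": 0.046, "slide": [0.394, -0.128, -0.026], "spin": 0.351},
  {"gripper": 0.046, "slide": [0.394, -0.128, -0.026], "spin": 0.351},
], squeeze=20)

```text
time_s: 2.0
ee_pos: [0.4984, -0.2734, 0.4295]
eef_rot: [3.141, -0.0, -0.0]
force: [0.0, -1.2, 0.2]
grip_width: 0.046
grip_force: 0.0
```

```bash
cat > st.py <<'E'
from h import *
s=telemetry.get_obs();print(s['time_s'],s['ee_pos'].round(4),s['eef_rot'].round(4),s['force'].round(1),s['grip_width'],s['joint_vel'].round(2))
E
python3 st.py
```

```text
2.0 [ 0.4984 -0.2734  0.4295] [ 3.1413e+00 -3.0000e-04 -1.0000e-04] [ 0.  -1.2  0.2] 0.0460115524708323 [ 0.85  0.39 -0.57 -0.    0.18  0.85]
```

Emit:
jog_arm([
  {"gripper": 0.046, "slide": [0, 0, 0], "spin": 0},
  {"gripper": 0.046, "slide": [0, 0, 0], "spin": 0},
])

```text
time_s: 2.2
ee_pos: [0.4975, -0.2745, 0.4289]
eef_rot: [-3.141, 0.001, 0.002]
force: [-0.4, -0.7, -0.2]
grip_width: 0.0461
grip_force: 0.0
```

Emit:
jog_arm([
  {"gripper": 0.048, "slide": [0.0175, -0.0135, 0], "spin": 0},
  {"gripper": 0.048, "slide": [0.0175, -0.0135, 0.01], "spin": 0},
  {"gripper": 0.048, "slide": [0.0175, -0.0135, 0.04], "spin": 0},
  {"gripper": 0.048, "slide": [0.0175, -0.0135, 0.07], "spin": 0},
  {"gripper": 0.048, "slide": [0.0175, -0.0135, 0.1], "spin": 0},
  {"gripper": 0.048, "slide": [0.0175, -0.0135, 0.119], "spin": 0},
  {"gripper": 0.048, "slide": [0.0175, -0.0135, 0.119], "spin": 0},
  {"gripper": 0.048, "slide": [0.0175, -0.0135, 0.119], "spin": 0},
])

```text
time_s: 3.0
ee_pos: [0.5139, -0.2624, 0.3107]
eef_rot: [3.141, -0.0, -0.001]
force: [0.4, 0.1, 0.6]
grip_width: 0.0477
grip_force: 0.0
```

Emit:
jog_arm([
  {"gripper": 0.02, "slide": [0.001, 0, 0], "spin": 0},
  {"gripper": 0.02, "slide": [0.001, 0, 0], "spin": 0},
  {"gripper": 0.02, "slide": [0.001, 0, 0], "spin": 0},
  {"gripper": 0.02, "slide": [0.001, 0, 0], "spin": 0},
  {"gripper": 0.02, "slide": [0.001, 0, 0], "spin": 0},
])

```text
time_s: 3.5
ee_pos: [0.5157, -0.2617, 0.3113]
eef_rot: [3.14, -0.002, -0.0]
force: [-0.5, 0.1, 7.8]
grip_width: 0.0342
grip_force: 20.0
```

```bash
python3 - <<'E'
from h import *
p,d=cams.camera('scene');cv2.imwrite('pics/s2.png',cv2.resize(p[80:240,220:460,::-1],None,fx=3,fy=3))
E
python3 st.py
```

```text
3.55 [ 0.5157 -0.2617  0.3114] [ 3.1403e+00 -1.8000e-03 -1.0000e-04] [-0.3 -0.7  5.5] 0.03429903157374353 [ 0. -0. -0.  0.  0. -0.]
```

View pics/s2.png

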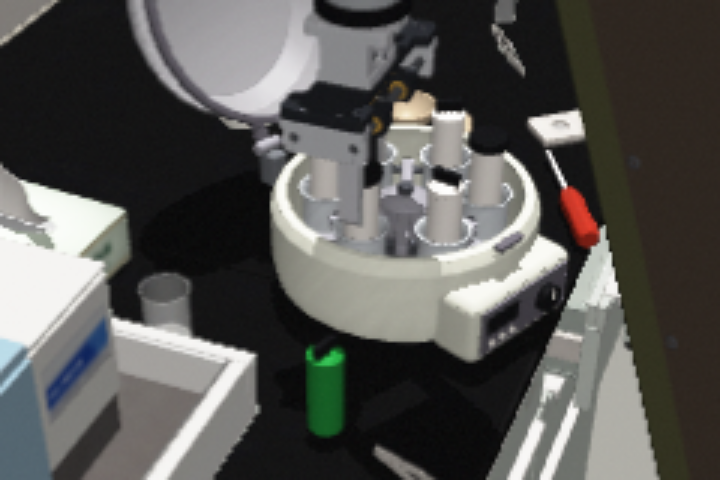

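The gripper stopped at 34 mm, so the pads are on the broad cap rather than the 30 mm body. In the crop the finger at (355,190) reaches up to the cap. I'll reopen and grip lower.

Emit:
jog_arm([
  {"gripper": 0.046, "slide": [0, 0, 0], "spin": 0},
  {"gripper": 0.046, "slide": [0, 0, 0.0], "spin": 0},
  {"gripper": 0.046, "slide": [0, 0, 0.007], "spin": 0},
  {"gripper": 0.02, "slide": [0, 0, 0.007], "spin": 0},
  {"gripper": 0.02, "slide": [0, 0, 0.007], "spin": 0},
  {"gripper": 0.02, "slide": [0, 0, 0.007], "spin": 0},
  {"gripper": 0.02, "slide": [0, 0, 0.007], "spin": 0},
  {"gripper": 0.02, "slide": [0, 0, 0.007], "spin": 0},
])

```text
time_s: 4.35
ee_pos: [0.5155, -0.2615, 0.3032]
eef_rot: [-3.142, 0.0, -0.0]
force: [-0.5, 0.1, -1.4]
grip_width: 0.0342
grip_force: 20.0
```

Emit:
jog_arm([
  {"gripper": 0.02, "slide": [0, 0, -0.01], "spin": 0},
  {"gripper": 0.02, "slide": [0, 0, -0.025], "spin": 0},
  {"gripper": 0.02, "slide": [0, 0, -0.025], "spin": 0},
], squeeze=30)

```text
time_s: 4.65
ee_pos: [0.5158, -0.2617, 0.3307]
eef_rot: [3.14, -0.003, -0.0]
force: [0.5, 0.7, -0.0]
grip_width: 0.034
grip_force: 30.0
```

```bash
python3 - <<'E'
from h import *
p,d=cams.camera('wrist');p2,_=cams.camera('scene')
cv2.imwrite('pics/s3.png',np.hstack([cv2.resize(p[:,:,::-1],(400,250)),cv2.resize(p2[90:190,290:450,::-1],(400,250),interpolation=2)]))
E
python3 st.py
```

```text
4.75 [ 0.5155 -0.2615  0.3285] [ 3.1412e+00 -6.0000e-04 -2.0000e-04] [ 0.8  0.3 -1.7] 0.03438453920247522 [-0.    0.02  0.01  0.   -0.    0.  ]
```

View pics/s3.png

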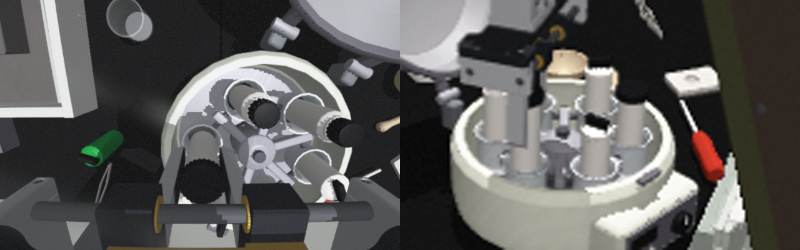

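Emit:
jog_arm([
  {"gripper": 0.02, "slide": [0, 0, -0.04], "spin": 0},
  {"gripper": 0.02, "slide": [0, 0, -0.08], "spin": 0},
  {"gripper": 0.02, "slide": [0, -0.02, -0.1], "spin": 0},
  {"gripper": 0.02, "slide": [0, -0.06, -0.1], "spin": 0},
  {"gripper": 0.02, "slide": [0, -0.1, -0.1], "spin": 0},
  {"gripper": 0.02, "slide": [0, -0.14, -0.1], "spin": 0},
  {"gripper": 0.02, "slide": [-0.003, -0.18, -0.1], "spin": 0},
  {"gripper": 0.02, "slide": [-0.0065, -0.22, -0.1], "spin": 0},
])

```text
time_s: 5.55
ee_pos: [0.5087, -0.04, 0.4276]
eef_rot: [-3.141, 0.001, -0.0]
force: [0.2, -0.3, -0.9]
grip_width: 0.0341
grip_force: 30.0
```

Emit:
jog_arm([
  {"gripper": 0.02, "slide": [0, -0.04, 0], "spin": 0},
  {"gripper": 0.02, "slide": [0, -0.08, 0], "spin": 0},
  {"gripper": 0.02, "slide": [0, -0.12, 0], "spin": 0},
  {"gripper": 0.02, "slide": [0, -0.142, 0], "spin": 0},
  {"gripper": 0.02, "slide": [0, -0.142, 0.03], "spin": 0},
  {"gripper": 0.02, "slide": [0, -0.142, 0.07], "spin": 0},
  {"gripper": 0.02, "slide": [0, -0.142, 0.11], "spin": 0},
  {"gripper": 0.02, "slide": [0, -0.142, 0.11], "spin": 0},
])

```text
time_s: 6.35
ee_pos: [0.5081, 0.1004, 0.3134]
eef_rot: [3.14, 0.009, -0.0]
force: [-0.1, -0.3, -0.2]
grip_width: 0.0344
grip_force: 30.0
```

```bash
python3 - <<'E'
from h import *
p,d=cams.camera('wrist');p2,_=cams.camera('scene')
cv2.imwrite('pics/s4.png',np.hstack([cv2.resize(p[:,:,::-1],(400,250)),cv2.resize(p2[200:350,170:410,::-1],(400,250),interpolation=2)]))
E
python3 st.py
```

```text
6.45 [0.5094 0.1005 0.3188] [ 3.1415e+00  7.0000e-04 -2.0000e-04] [-0.3 -0.3  0.1] 0.03432277142434046 [-0.   -0.04 -0.03  0.    0.    0.  ]
```

View pics/s4.png

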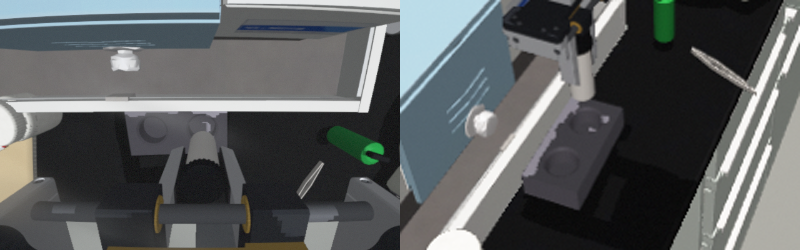

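The tube hangs upright in the gripper. In the scene crop it is at (585,80), above the near well at (590,118). Lowering it now.

Emit:
jog_arm([
  {"gripper": 0.02, "slide": [0, 0, 0.02], "spin": 0},
  {"gripper": 0.02, "slide": [0, 0, 0.04], "spin": 0},
  {"gripper": 0.02, "slide": [0, 0, 0.055], "spin": 0},
  {"gripper": 0.02, "slide": [0, 0, 0.065], "spin": 0},
  {"gripper": 0.02, "slide": [0, 0, 0.071], "spin": 0},
  {"gripper": 0.02, "slide": [0, 0, 0.074], "spin": 0},
  {"gripper": 0.02, "slide": [0, 0, 0.074], "spin": 0},
  {"gripper": 0.02, "slide": [0, 0, 0.074], "spin": 0},
])

```text
time_s: 7.25
ee_pos: [0.5093, 0.1005, 0.2449]
eef_rot: [-3.141, -0.001, -0.0]
force: [-0.0, 0.0, -1.3]
grip_width: 0.0338
grip_force: 30.0
```

Emit:
jog_arm([
  {"gripper": 0.046, "slide": [0, 0, 0], "spin": 0},
  {"gripper": 0.046, "slide": [0, 0, 0], "spin": 0},
  {"gripper": 0.046, "slide": [0, 0, 0], "spin": 0},
  {"gripper": 0.046, "slide": [0, 0, -0.03], "spin": 0},
  {"gripper": 0.046, "slide": [0, 0, -0.08], "spin": 0},
  {"gripper": 0.046, "slide": [0, 0.03, -0.12], "spin": 0},
  {"gripper": 0.046, "slide": [-0.02, 0.07, -0.15], "spin": 0},
  {"gripper": 0.046, "slide": [-0.03, 0.115, -0.15], "spin": 0},
])

```text
time_s: 8.05
ee_pos: [0.4784, -0.0149, 0.3979]
eef_rot: [3.141, -0.006, 0.002]
force: [1.0, -0.7, -0.5]
grip_width: 0.0458
grip_force: 0.0
```

Emit:
jog_arm([
  {"gripper": 0.046, "slide": [-0.03, 0.267, 0], "spin": 0},
  {"gripper": 0.046, "slide": [-0.03, 0.267, 0], "spin": 0},
  {"gripper": 0.046, "slide": [-0.03, 0.267, 0], "spin": 0},
  {"gripper": 0.046, "slide": [-0.03, 0.267, 0], "spin": 0},
  {"gripper": 0.046, "slide": [-0.03, 0.267, 0], "spin": 0},
  {"gripper": 0.046, "slide": [-0.03, 0.267, 0], "spin": 0},
  {"gripper": 0.046, "slide": [-0.03, 0.267, 0], "spin": 0},
  {"gripper": 0.046, "slide": [-0.03, 0.267, 0], "spin": 0},
])

```text
time_s: 8.85
ee_pos: [0.449, -0.2812, 0.3941]
eef_rot: [-3.141, 0.0, -0.001]
force: [-0.3, 0.0, 0.3]
grip_width: 0.0457
grip_force: 0.0
```

```bash
python3 - <<'E'
from h import *
p2,d=cams.camera('top');P=cloud('top',d);q=P[d>0]
m=(abs(q[:,0]-.509)<.03)&(abs(q[:,1]-.1005)<.03)&(q[:,2]>.085);w=q[m];print('parked',len(w),(w.min(0)+w.max(0))/2,w.max(0))
E
python3 st.py
```

```text
parked 242 [0.51037261 0.09953529 0.09520785] [0.52870649 0.11797224 0.10274158]
8.9 [ 0.4492 -0.2807  0.3942] [-3.1414e+00  0.0000e+00  4.0000e-04] [0.2 1.1 0.6] 0.04603977038891329 [ 0.01 -0.    0.    0.   -0.   -0.  ]
```

Emit:
jog_arm([
  {"gripper": 0.046, "slide": [0, 0.0005, 0.03], "spin": 0},
  {"gripper": 0.046, "slide": [0, 0.0005, 0.06], "spin": 0},
  {"gripper": 0.046, "slide": [0, 0.0005, 0.085], "spin": 0},
  {"gripper": 0.046, "slide": [0, 0.0005, 0.091], "spin": 0},
  {"gripper": 0.02, "slide": [0, 0.0005, 0.091], "spin": 0},
  {"gripper": 0.02, "slide": [0, 0.0005, 0.091], "spin": 0},
  {"gripper": 0.02, "slide": [0, 0.0005, 0.091], "spin": 0},
  {"gripper": 0.02, "slide": [0, 0.0005, 0.091], "spin": 0},
], squeeze=25)

```text
time_s: 9.7
ee_pos: [0.4493, -0.282, 0.3046]
eef_rot: [3.14, -0.002, -0.0]
force: [0.6, 2.2, 7.6]
grip_width: 0.0301
grip_force: 25.0
```

Emit:
jog_arm([
  {"gripper": 0.02, "slide": [0, 0, -0.01], "spin": 0},
  {"gripper": 0.02, "slide": [0, 0, -0.04], "spin": 0},
  {"gripper": 0.02, "slide": [0, 0, -0.08], "spin": 0},
  {"gripper": 0.02, "slide": [0, 0, -0.122], "spin": 0},
  {"gripper": 0.02, "slide": [0, 0, -0.122], "spin": 0},
  {"gripper": 0.02, "slide": [0.03, -0.01, -0.122], "spin": 0},
  {"gripper": 0.02, "slide": [0.066, -0.021, -0.122], "spin": 0},
  {"gripper": 0.02, "slide": [0.066, -0.021, -0.122], "spin": 0},
])

```text
time_s: 10.5
ee_pos: [0.5173, -0.2598, 0.4246]
eef_rot: [-3.141, 0.0, 0.002]
force: [-0.2, 0.1, -1.4]
grip_width: 0.0303
grip_force: 25.0
```

Emit:
jog_arm([
  {"gripper": 0.02, "slide": [0, 0, 0], "spin": 0},
  {"gripper": 0.02, "slide": [0, 0, 0], "spin": 0},
])

```text
time_s: 10.7
ee_pos: [0.5144, -0.2613, 0.4251]
eef_rot: [-3.142, 0.0, -0.001]
force: [1.3, 0.7, -0.7]
grip_width: 0.0299
grip_force: 25.0
```

```bash
python3 - <<'E'
from h import *
p,d=cams.camera('wrist');p2,_=cams.camera('scene')
cv2.imwrite('pics/s5.png',np.hstack([cv2.resize(p[:,:,::-1],(400,250)),cv2.resize(p2[60:210,240:480,::-1],(400,250),interpolation=2)]))
E
python3 st.py
```

```text
10.8 [ 0.5143 -0.2614  0.4254] [ 3.1414e+00 -1.0000e-04 -1.0000e-03] [ 0.5 -0.1 -0.7] 0.03018016292209764 [ 0.  0. -0.  0.  0.  0.]
```

View pics/s5.png

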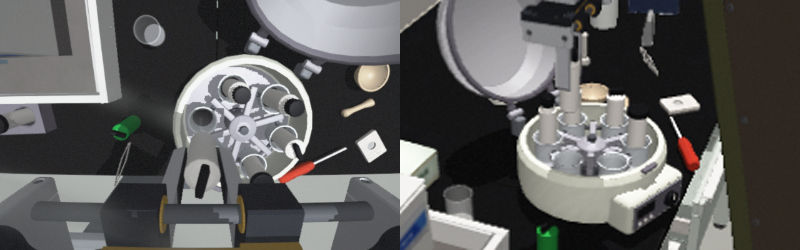

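The winged tube hangs upright at (575,90) in the scene crop, and slots 1 and 2 below it are empty. Lowering it.

Emit:
jog_arm([
  {"gripper": 0.02, "slide": [0.001, 0, 0.04], "spin": 0},
  {"gripper": 0.02, "slide": [0.001, 0, 0.075], "spin": 0},
  {"gripper": 0.02, "slide": [0.001, 0, 0.095], "spin": 0},
  {"gripper": 0.02, "slide": [0.001, 0, 0.108], "spin": 0},
  {"gripper": 0.02, "slide": [0.001, 0, 0.116], "spin": 0},
  {"gripper": 0.02, "slide": [0.001, 0, 0.12], "spin": 0},
  {"gripper": 0.02, "slide": [0.001, 0, 0.12], "spin": 0},
  {"gripper": 0.02, "slide": [0.001, 0, 0.12], "spin": 0},
])

```text
time_s: 11.6
ee_pos: [0.5161, -0.2611, 0.3061]
eef_rot: [3.141, -0.001, -0.0]
force: [-0.3, 1.2, -0.6]
grip_width: 0.0303
grip_force: 25.0
```

Emit:
jog_arm([
  {"gripper": 0.046, "slide": [0, 0, 0.001], "spin": 0},
  {"gripper": 0.046, "slide": [0, 0, 0.001], "spin": 0},
  {"gripper": 0.046, "slide": [0, 0, 0.001], "spin": 0},
  {"gripper": 0.046, "slide": [0, 0, -0.03], "spin": 0},
  {"gripper": 0.046, "slide": [0, 0, -0.075], "spin": 0},
  {"gripper": 0.046, "slide": [0, 0, -0.105], "spin": 0},
  {"gripper": 0.046, "slide": [0.03, 0.03, -0.105], "spin": 0},
  {"gripper": 0.046, "slide": [0.051, 0.048, -0.105], "spin": 0},
])

```text
time_s: 12.4
ee_pos: [0.5676, -0.31, 0.4121]
eef_rot: [3.14, -0.003, -0.0]
force: [-0.2, 0.7, -0.8]
grip_width: 0.0461
grip_force: 0.0
```

Emit:
jog_arm([
  {"gripper": 0.046, "slide": [0, 0, 0], "spin": 0},
  {"gripper": 0.046, "slide": [0, 0, 0], "spin": 0},
])

```text
time_s: 12.6
ee_pos: [0.567, -0.3091, 0.4096]
eef_rot: [-3.141, 0.001, -0.0]
force: [-0.4, -0.1, 0.5]
grip_width: 0.0459
grip_force: 0.0
```

```bash
python3 - <<'E'
from h import *
from h import *
p2,d=cams.camera('scene');P=cloud('scene',d);q=P[d>0]
m=(np.hypot(q[:,0]-.515,q[:,1]+.261)<.03)&(q[:,2]>.14)&(q[:,2]<.175);w=q[m];print('W in 1:',len(w),(w.min(0)+w.max(0))/2,np.percentile(w[:,2],[50,90,100]))
E
python3 st.py
```

```text
W in 1: 100 [ 0.51484744 -0.25628675  0.14952328] [0.14668696 0.15704684 0.15884397]
12.65 [ 0.5668 -0.3088  0.41  ] [-3.1413e+00  5.0000e-04 -0.0000e+00] [ 0.5  0.8 -0.2] 0.0458305424594218 [ 0.   -0.02  0.01 -0.   -0.   -0.  ]
```

Emit:
jog_arm([
  {"gripper": 0.046, "slide": [0, 0, 0.035], "spin": 0},
  {"gripper": 0.046, "slide": [0, 0, 0.07], "spin": 0},
  {"gripper": 0.046, "slide": [0, 0, 0.095], "spin": 0},
  {"gripper": 0.046, "slide": [0, 0, 0.105], "spin": 0},
  {"gripper": 0.02, "slide": [0, 0, 0.105], "spin": 0},
  {"gripper": 0.02, "slide": [0, 0, 0.105], "spin": 0},
  {"gripper": 0.02, "slide": [0, 0, 0.105], "spin": 0},
  {"gripper": 0.02, "slide": [0, 0, 0.105], "spin": 0},
])

```text
time_s: 13.45
ee_pos: [0.5672, -0.3091, 0.3071]
eef_rot: [3.14, -0.002, -0.0]
force: [0.8, 1.0, 7.2]
grip_width: 0.0296
grip_force: 25.0
```

Emit:
jog_arm([
  {"gripper": 0.02, "slide": [0, 0, -0.01], "spin": 0},
  {"gripper": 0.02, "slide": [0, 0, -0.045], "spin": 0},
  {"gripper": 0.02, "slide": [0, 0, -0.085], "spin": 0},
  {"gripper": 0.02, "slide": [0, 0, -0.12], "spin": 0},
  {"gripper": 0.02, "slide": [-0.03, -0.007, -0.122], "spin": 0},
  {"gripper": 0.02, "slide": [-0.07, -0.016, -0.122], "spin": 0},
  {"gripper": 0.02, "slide": [-0.1, -0.023, -0.122], "spin": 0},
  {"gripper": 0.02, "slide": [-0.1185, -0.027, -0.122], "spin": 0},
])

```text
time_s: 14.25
ee_pos: [0.4466, -0.2814, 0.4283]
eef_rot: [3.141, -0.001, -0.001]
force: [0.4, -0.3, -0.4]
grip_width: 0.0295
grip_force: 25.0
```

Emit:
jog_arm([
  {"gripper": 0.02, "slide": [0, 0, 0], "spin": 0},
  {"gripper": 0.02, "slide": [0, 0, 0], "spin": 0},
  {"gripper": 0.02, "slide": [0, 0, 0], "spin": 0},
])

```text
time_s: 14.55
ee_pos: [0.4491, -0.2822, 0.4274]
eef_rot: [3.141, -0.0, 0.0]
force: [0.3, -0.5, -0.7]
grip_width: 0.0294
grip_force: 25.0
```

```bash
python3 - <<'E'
from h import *
p,d=cams.camera('wrist');p2,_=cams.camera('scene')
cv2.imwrite('pics/s6.png',np.hstack([cv2.resize(p[:,:,::-1],(400,250)),cv2.resize(p2[60:210,240:480,::-1],(400,250),interpolation=2)]))
E
python3 st.py
```

```text
14.65 [ 0.4491 -0.2821  0.427 ] [-3.1414e+00  3.0000e-04  2.0000e-04] [-0.2  0.3 -0.1] 0.029494280621838162 [-0.   -0.    0.01  0.   -0.   -0.  ]
```

View pics/s6.png

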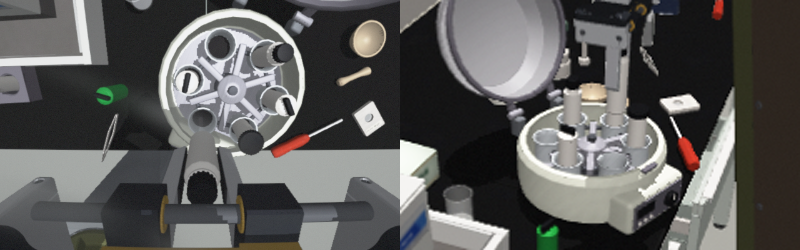

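The tall tube is held upright at (617,100) and the winged tube is seated in slot 1 at (570,140). Lowering the tall tube into slot 2.

Emit:
jog_arm([
  {"gripper": 0.02, "slide": [0, 0, 0.04], "spin": 0},
  {"gripper": 0.02, "slide": [0, 0, 0.075], "spin": 0},
  {"gripper": 0.02, "slide": [0, 0, 0.095], "spin": 0},
  {"gripper": 0.02, "slide": [0, 0, 0.108], "spin": 0},
  {"gripper": 0.02, "slide": [0, 0, 0.116], "spin": 0},
  {"gripper": 0.02, "slide": [0, 0, 0.12], "spin": 0},
  {"gripper": 0.02, "slide": [0, 0, 0.12], "spin": 0},
  {"gripper": 0.02, "slide": [0, 0, 0.12], "spin": 0},
])

```text
time_s: 15.45
ee_pos: [0.4487, -0.2821, 0.308]
eef_rot: [3.141, -0.001, -0.0]
force: [0.1, -0.6, -0.8]
grip_width: 0.0297
grip_force: 25.0
```

Emit:
jog_arm([
  {"gripper": 0.046, "slide": [0, 0, 0.001], "spin": 0},
  {"gripper": 0.046, "slide": [0, 0, 0.001], "spin": 0},
  {"gripper": 0.046, "slide": [0, 0, 0.001], "spin": 0},
  {"gripper": 0.046, "slide": [0, 0, -0.03], "spin": 0},
  {"gripper": 0.046, "slide": [0, 0, -0.075], "spin": 0},
  {"gripper": 0.046, "slide": [0, 0, -0.11], "spin": 0},
  {"gripper": 0.046, "slide": [0, -0.04, -0.11], "spin": 0},
  {"gripper": 0.046, "slide": [0, -0.082, -0.11], "spin": 0},
])

```text
time_s: 16.25
ee_pos: [0.4482, -0.1995, 0.4181]
eef_rot: [3.141, -0.002, -0.002]
force: [0.6, 0.8, -0.9]
grip_width: 0.0463
grip_force: 0.0
```

Emit:
jog_arm([
  {"gripper": 0.046, "slide": [0.061, -0.3, 0], "spin": 0},
  {"gripper": 0.046, "slide": [0.061, -0.3, 0], "spin": 0},
  {"gripper": 0.046, "slide": [0.061, -0.3, 0], "spin": 0},
  {"gripper": 0.046, "slide": [0.061, -0.3, 0], "spin": 0},
  {"gripper": 0.046, "slide": [0.061, -0.3, 0], "spin": 0},
  {"gripper": 0.046, "slide": [0.061, -0.3, 0], "spin": 0},
  {"gripper": 0.046, "slide": [0.061, -0.3, 0], "spin": 0},
  {"gripper": 0.046, "slide": [0.061, -0.3, 0], "spin": 0},
])

```text
time_s: 17.05
ee_pos: [0.5096, 0.1009, 0.4171]
eef_rot: [3.141, 0.0, 0.002]
force: [-0.6, -1.6, 0.1]
grip_width: 0.0464
grip_force: 0.0
```

Emit:
jog_arm([
  {"gripper": 0.046, "slide": [0, 0, 0], "spin": 0},
  {"gripper": 0.046, "slide": [0, 0, 0], "spin": 0},
])

```text
time_s: 17.25
ee_pos: [0.5095, 0.0986, 0.4173]
eef_rot: [3.141, -0.0, -0.002]
force: [-0.6, 0.0, 0.1]
grip_width: 0.0461
grip_force: 0.0
```

```bash
python3 - <<'E'
from h import *
p2,d=cams.camera('top');P=cloud('top',d);q=P[d>0]
cv2.imwrite('pics/t7.png',cv2.resize(p2[130:270,340:500,::-1],None,fx=4,fy=4))
for n,c in zip(range(6),[(.567,-.309),(.515,-.261),(.4485,-.282),(.433,-.35),(.484,-.398),(.5515,-.377)]):
    m=(np.hypot(q[:,0]-c[0],q[:,1]-c[1])<.022)&(q[:,2]>.15);w=q[m]
    if len(w)>5:zt=np.percentile(w[:,2],97);w=w[w[:,2]>zt-.006];print(n,zt.round(4),((w.min(0)+w.max(0))/2)[:2].round(4))
    else: print(n,'empty')
E
python3 st.py
```

```text
0 empty
1 0.1592 [ 0.5157 -0.2618]
2 0.1748 [ 0.4479 -0.2827]
3 0.1591 [ 0.433  -0.3506]
4 0.159 [ 0.4845 -0.3989]
5 0.1752 [ 0.5529 -0.3776]
17.3 [0.5095 0.0987 0.4174] [ 3.1415e+00 -2.0000e-04 -2.0000e-03] [ 0.1 -0.2  1. ] 0.046451664239765184 [ 0.  0. -0.  0. -0.  0.]
```

View pics/t7.png

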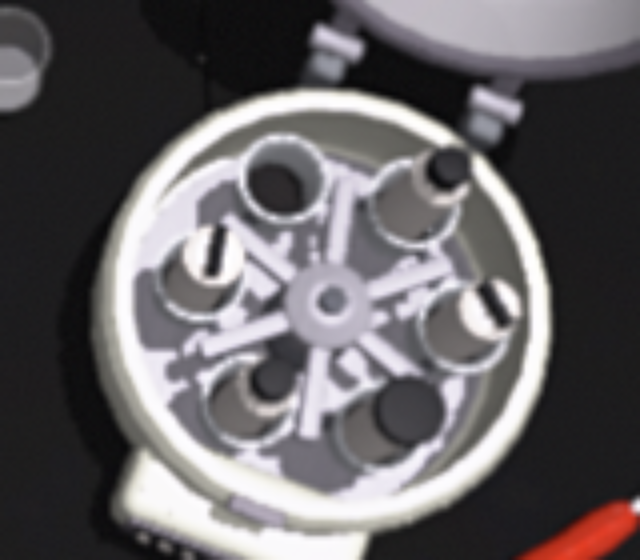

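Both winged tubes, (210,250) and (490,305), and both tall tubes, (270,375) and (445,165), now stand opposite each other. The only empty bucket is at (285,178), opposite the flat cap at (405,410). Fetching the parked tube.

Emit:
jog_arm([
  {"gripper": 0.046, "slide": [0.0005, -0.001, 0.045], "spin": 0},
  {"gripper": 0.046, "slide": [0.0005, -0.001, 0.09], "spin": 0},
  {"gripper": 0.046, "slide": [0.0005, -0.001, 0.13], "spin": 0},
  {"gripper": 0.046, "slide": [0.0005, -0.001, 0.16], "spin": 0},
  {"gripper": 0.046, "slide": [0.0005, -0.001, 0.172], "spin": 0},
  {"gripper": 0.02, "slide": [0.0005, -0.001, 0.172], "spin": 0},
  {"gripper": 0.02, "slide": [0.0005, -0.001, 0.172], "spin": 0},
  {"gripper": 0.02, "slide": [0.0005, -0.001, 0.172], "spin": 0},
], squeeze=30)

```text
time_s: 18.1
ee_pos: [0.5105, 0.1009, 0.2469]
eef_rot: [-3.141, -0.003, -0.0]
force: [0.6, -0.1, -0.0]
grip_width: 0.034
grip_force: 30.0
```

Emit:
jog_arm([
  {"gripper": 0.02, "slide": [0, 0, 0], "spin": 0},
  {"gripper": 0.02, "slide": [0, 0, 0], "spin": 0},
])

```text
time_s: 18.3
ee_pos: [0.5103, 0.101, 0.2463]
eef_rot: [-3.141, -0.002, -0.0]
force: [-1.1, -1.8, 5.9]
grip_width: 0.0342
grip_force: 30.0
```

Emit:
jog_arm([
  {"gripper": 0.02, "slide": [0, 0, -0.02], "spin": 0},
  {"gripper": 0.02, "slide": [0, 0, -0.06], "spin": 0},
  {"gripper": 0.02, "slide": [0, 0, -0.1], "spin": 0},
  {"gripper": 0.02, "slide": [0, 0, -0.14], "spin": 0},
  {"gripper": 0.02, "slide": [0, 0.01, -0.18], "spin": 0},
  {"gripper": 0.02, "slide": [0, 0.04, -0.187], "spin": 0},
  {"gripper": 0.02, "slide": [0, 0.08, -0.187], "spin": 0},
  {"gripper": 0.02, "slide": [0.007, 0.12, -0.187], "spin": 0},
])

```text
time_s: 19.1
ee_pos: [0.5164, -0.02, 0.4331]
eef_rot: [3.141, -0.001, 0.001]
force: [0.6, 0.1, -1.5]
grip_width: 0.0343
grip_force: 30.0
```

Emit:
jog_arm([
  {"gripper": 0.02, "slide": [0.007, 0.04, 0], "spin": 0},
  {"gripper": 0.02, "slide": [0.014, 0.08, 0], "spin": 0},
  {"gripper": 0.02, "slide": [0.021, 0.12, 0], "spin": 0},
  {"gripper": 0.02, "slide": [0.028, 0.16, 0], "spin": 0},
  {"gripper": 0.02, "slide": [0.035, 0.2, 0], "spin": 0},
  {"gripper": 0.02, "slide": [0.042, 0.24, 0], "spin": 0},
  {"gripper": 0.02, "slide": [0.047, 0.27, 0], "spin": 0},
  {"gripper": 0.02, "slide": [0.05, 0.29, 0], "spin": 0},
])

```text
time_s: 19.9
ee_pos: [0.5669, -0.3112, 0.432]
eef_rot: [-3.142, 0.0, -0.002]
force: [-1.4, -0.1, -1.1]
grip_width: 0.034
grip_force: 30.0
```

Emit:
jog_arm([
  {"gripper": 0.02, "slide": [0, 0, 0], "spin": 0},
  {"gripper": 0.02, "slide": [0, 0, 0], "spin": 0},
  {"gripper": 0.02, "slide": [0, 0, 0], "spin": 0},
])

```text
time_s: 20.2
ee_pos: [0.567, -0.3081, 0.4325]
eef_rot: [-3.142, -0.0, 0.001]
force: [-0.5, 0.9, -1.2]
grip_width: 0.034
grip_force: 30.0
```

```bash
python3 - <<'E'
from h import *
p,d=cams.camera('wrist');p2,_=cams.camera('scene')
cv2.imwrite('pics/s8.png',np.hstack([cv2.resize(p[:,:,::-1],(400,250)),cv2.resize(p2[60:210,240:480,::-1],(400,250),interpolation=2)]))
E
python3 st.py
```

```text
20.3 [ 0.5671 -0.3081  0.4326] [ 3.1414e+00 -3.0000e-04  9.0000e-04] [ 0.2 -0.  -0.6] 0.03424434444131718 [-0.  0. -0. -0.  0. -0.]
```

View pics/s8.png

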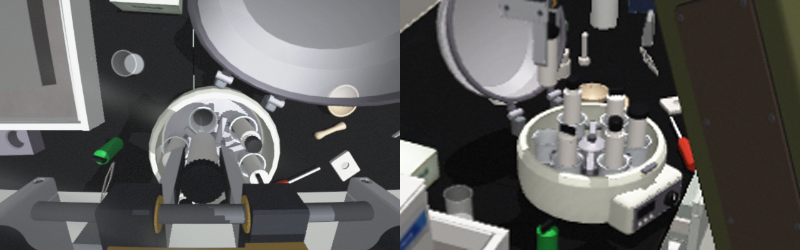

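The flat-capped tube hangs upright at (548,60) above the empty bucket. Lowering it.

Emit:
jog_arm([
  {"gripper": 0.02, "slide": [0, 0.001, 0.04], "spin": 0},
  {"gripper": 0.02, "slide": [0, 0.001, 0.075], "spin": 0},
  {"gripper": 0.02, "slide": [0, 0.001, 0.098], "spin": 0},
  {"gripper": 0.02, "slide": [0, 0.001, 0.112], "spin": 0},
  {"gripper": 0.02, "slide": [0, 0.001, 0.12], "spin": 0},
  {"gripper": 0.02, "slide": [0, 0.001, 0.125], "spin": 0},
  {"gripper": 0.02, "slide": [0, 0.001, 0.125], "spin": 0},
  {"gripper": 0.02, "slide": [0, 0.001, 0.125], "spin": 0},
])

```text
time_s: 21.1
ee_pos: [0.5671, -0.3101, 0.3082]
eef_rot: [3.141, -0.001, -0.0]
force: [-0.6, -0.2, -0.5]
grip_width: 0.0344
grip_force: 30.0
```

Emit:
jog_arm([
  {"gripper": 0.02, "slide": [0, 0, 0.001], "spin": 0},
  {"gripper": 0.046, "slide": [0, 0, 0.001], "spin": 0},
  {"gripper": 0.046, "slide": [0, 0, 0.001], "spin": 0},
  {"gripper": 0.046, "slide": [0, 0, 0.001], "spin": 0},
  {"gripper": 0.046, "slide": [0, 0, -0.03], "spin": 0},
  {"gripper": 0.046, "slide": [0, 0, -0.07], "spin": 0},
  {"gripper": 0.046, "slide": [0, 0, -0.11], "spin": 0},
  {"gripper": 0.046, "slide": [0, -0.04, -0.115], "spin": 0},
])

```text
time_s: 21.9
ee_pos: [0.5665, -0.2724, 0.4273]
eef_rot: [3.137, -0.007, -0.004]
force: [0.8, 0.1, -0.7]
grip_width: 0.0461
grip_force: 0.0
```

Emit:
jog_arm([
  {"gripper": 0.046, "slide": [0, -0.2, 0], "spin": 0},
  {"gripper": 0.046, "slide": [0, -0.2, 0], "spin": 0},
  {"gripper": 0.046, "slide": [0, -0.2, 0], "spin": 0},
  {"gripper": 0.046, "slide": [0, -0.2, 0], "spin": 0},
  {"gripper": 0.046, "slide": [0, -0.2, 0], "spin": 0},
  {"gripper": 0.046, "slide": [0, -0.2, 0], "spin": 0},
  {"gripper": 0.046, "slide": [0, -0.2, 0], "spin": 0},
])

```text
time_s: 22.6
ee_pos: [0.5671, -0.071, 0.4222]
eef_rot: [3.141, -0.0, -0.001]
force: [0.9, -0.5, -0.2]
grip_width: 0.0464
grip_force: 0.0
```

```bash
python3 - <<'E'
from h import *
p2,d=cams.camera('top');P=cloud('top',d);q=P[d>0]
cv2.imwrite('pics/t9.png',cv2.resize(p2[130:270,340:500,::-1],None,fx=4,fy=4))
for n,c in zip(range(6),[(.567,-.309),(.515,-.261),(.4485,-.282),(.433,-.35),(.484,-.398),(.5515,-.377)]):
    m=(np.hypot(q[:,0]-c[0],q[:,1]-c[1])<.022)&(q[:,2]>.15);w=q[m]
    if len(w)>5:zt=np.percentile(w[:,2],97);w=w[w[:,2]>zt-.006];print(n,zt.round(4),((w.min(0)+w.max(0))/2)[:2].round(4))
    else: print(n,'empty')
E
python3 st.py
```

```text
0 0.1598 [ 0.5674 -0.3113]
1 0.16 [ 0.5159 -0.2616]
2 0.1749 [ 0.448  -0.2828]
3 0.1595 [ 0.4328 -0.3504]
4 0.1584 [ 0.4841 -0.3992]
5 0.1756 [ 0.5532 -0.378 ]
22.65 [ 0.5671 -0.0713  0.4222] [ 3.1415e+00  1.0000e-04 -1.6000e-03] [-0.1 -0.3  0.3] 0.04599018061495841 [-0.01  0.    0.    0.    0.    0.  ]
```

View pics/t9.png

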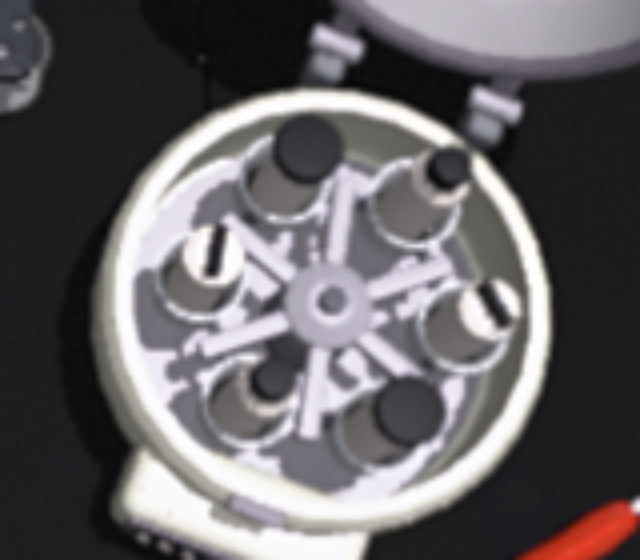

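All six tubes are seated with like facing like. The flat caps are at (308,148) and (405,410), and the measured pair distances are 140 to 142 mm. Handing in.

```bash
python3 -c "
from h import *
print(workorder.hand_in())"
```

```text
the job is handed in; nothing more can be done
None
```

All six tubes stand in the rotor opposite their identical partners, with the measured pair distances at 140 to 142 mm. They are upright, fully down and released, and I handed the job in at about 23 s; no verdict came back.

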